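Seat a tube offcut in the corner of the tacking fixture and hold it

TASK

Load the loose square tube offcut into the tacking fixture: lay it flat on the steel plate, parallel to the long low blue rail, with its long side against that rail and its end against the taller blue end stop. Press it firmly against both stops at once and finish while still holding it pressed there, without letting go, ready for the tack weld. Leave the flat tab, the bolt and the paint marker where they lie.

Things in the scene. Friction and masses are not known exactly. Their poses are not given: they have to be found in the camera images.
- tube_center (a point): centre (half-way up, 14.5 mm above its underside) of the loose dark steel square tube offcut, the only tube piece lying by itself: 29 x 85 x 29 mm, 0.12 kg (varies); its y axis runs along the 85 mm length, z up. It lies on the table at the start. The two ends are alike, either may go to the end stop. Grasp it across the 29 mm flats.
- fixture: fixed bare steel fixture plate 100 (x) x 140 (y) x 10 mm with drilled holes, carrying two blue stops; origin at the centre of its underside, on the table; z up. It does not move. In its frame the tube lies along y on the plate; fully seated, the tube's centre is at x = +15.5 mm, y = +7.5 mm, z = +24.5 mm.
- side_rail: long low blue rail fixed on the plate's +x side: 18 (x) x 110 (y) x 10 mm high, axes as the fixture's, origin at the centre of its underside on the plate (fixture x +39, y 0, z +10 mm). Its stop face looks to the fixture's -x, at fixture x = +30 mm. Its top is 10 mm above the plate, 20 mm above the table, so fingers can straddle the upper part of the tube above it.
- end_stop: taller blue end stop block fixed on the plate's +y end: 46 (x) x 18 (y) x 28 mm high, axes as the fixture's, origin at the centre of its underside on the plate (fixture x +6, y +59, z +10 mm). Its stop face looks to the fixture's -y, at fixture y = +50 mm. Its top is 38 mm above the table. Both stops are rigid, with smooth ground faces (friction about 0.25); friction on the plate and on the other stop takes up some of the push, so lean about 15 N towards each.
- corner (a point): inner corner where the planes of the two stop faces meet on the plate's upper face (fixture x +30, y +50, z +10 mm), axes as the fixture's.
- tab: bystander: dark flat steel tab with holes, 32 x 75 x 10 mm, lying on the table, origin at the centre of its underside
- bolt: bystander: bright hex bolt, 22 x 54 x 20 mm, lying on the table, origin at the centre of its underside
- marker: bystander: white and yellow paint marker, 17 x 134 x 17 mm, lying on the table, origin at the centre of its underside
Things that resemble listed ones, but are neither listed nor needed, are in the scene too. There is more than one size of the fixture; the job needs the larger. Leave any yellow look-alike of the part that bears tube_center alone.

How it is judged:
By the outcome, as a careful person would: the job done as asked, in the order asked, and still so for the second after the job is handed in, while the arm keeps its last pose, push and grip.
It also fails if it takes over 48 s, if anything falls off the work surface, if the arm or the gripper's body presses on something with over 40 N, if the wrist force passes 120 N, or if a joint passes its speed limit or range.

ROBOT

A 6-joint arm with a two-finger parallel gripper is mounted at the origin on the work surface; the furniture and walls round the work are solid. World frame = base frame: x ahead of the robot, y to its left, z up, the work surface at z = 0. Lengths are in mm, angles in rad, forces in N, time in s.
With the tool pointing down it reaches from about 350 to 875 mm from the base axis. Payload 4.2 kg.
Tool frame: the origin (TCP) lies midway between the tips of the shut fingers; the grasp point (between the pads) lies 19 mm behind it (tcp_to_grasp is the distance from the TCP to the grasp point, in mm); z points along the fingers, y is the line along which they close (so a half turn about z gives the same grasp; the last joint's range is limited). The gripper opens to 85 mm and grips with 20 to 120 N. Pads are 22 mm wide; open, the fingers measure 114 mm over their backs; the gripper's body (76 mm by 85 mm) begins 54 mm behind the grasp point. The pads swing forward as they close: fully open they stand 13 mm farther back than shut.
Start: joints at [-0.916, 0.385, 0.008, 0, -1.194, -0.259], TCP at [240.98, -576.652, 197.712] pointing down, gripper open.
Joint ranges: [-3.14, 3.14], [-1.21, 2.06], [-1.07, 1.41], [-3.16, 2.05], [-2.99, -0.16], [-3.1, 3.1]. Speed limits (rad/s): [2.79, 2.79, 3.14, 3.14, 3.14, 3.14].

INTERFACE

Orientations are given as a unit quaternion [x, y, z, w].
In Python, from bench import read_state, get_image, job_done, tcp_to_grasp gives the robot as it stands.
- The arm moves only by the tool jog_arm, never from a script. Its argument "plan" is a list of rows, each a list of 3 entries, a list of its own where there are three numbers: the finger opening in mm, from 0 to 85.4, then the shift along the tool's x, y, z as a fraction of full scale, then the turn, a rotation vector about the tool's x, y, z as a fraction of full scale. A call has 1 to 10 rows; each row is the pose to reach, as a shift and turn from the pose commanded when the call began, along the tool's axes at that moment; what a row does not reach only later rows make up. Full scale, the value 1, is 0.1 m for a shift and 60 degrees for a turn. A row lasts 1/8 s, in which the tool goes at most 62.5 mm and 10.7 degrees, less where a joint would pass 70% of its speed; a pose out of reach is approached as far as the arm can. A call with a number of a shift or a turn outside -1 to 1 is refused whole. A call with a gripper value outside its range is refused whole. The fingers move at their own pace and stop on an object; the grip force is fixed at half the most. Time passes only in rows, so rows that repeat a pose let the fingers close. It gives the time, the measured TCP pose, the force, the opening and the grip force at its end, in the units of the state.
- read_state(): the state, without advancing time (a new reading comes with each control period).
- get_image(name): name is "side" or "top"; returns a dict with "img" (384x512x3 uint8, red, green, blue), "range_z" (384x512 float32, mm along the optical axis (not along the pixel's ray), 0 where there is no reading), "intrinsics" (3x3 intrinsics, pixels), "extrinsics" (4x4, takes a point from camera to world coordinates). Camera axes: x right, y down, z forward; pixel columns grow to the right and rows downward; lengths in mm; the calibration is good to about 2 mm. A picture is of the moment at which its call begins.
- job_done(): hands the job in; it is judged then, once.
The state is a dict: "clock": time; "joints": joint angles; "joint_vel": joint speeds; "joint_efforts": joint torques, N m; "position": TCP position; "ee_rot": TCP orientation; "contact_force": force on the tool from outside, world axes, zero at the start; "wrist_torque": the same for the moment, N m; "gripper_width": finger opening in mm; "grasp_force": force on a finger pad.
Only numpy, scipy, OpenCV 4.12 (cv2) and the standard library are available. Lean on these libraries where they do the work, as an engineer would, in place of code of your own. Each camera call takes 0.05 s, during which the arm holds its last target. There are 200 camera calls.

## Working session

There is one attempt and no reset: what is moved stays moved. The work goes in short steps, Python scripts to look and compute and a tool call to move; the robot and the scene stay as the last step left them, time stands still between calls to the robot, and variables do not carry over. Pictures are saved under pics/ and viewed, at most 10 in all, crops included, and the job is handed in when it is done.

Besides the shell and the picture viewer there is one more tool, called after "Call:" as name(argument=value, ...), one argument or row to a line, values as JSON. jog_arm: Moves the arm, as the interface text tells. Its arguments: {"type":"object","properties":{"plan":{"type":"array"}},"required":["plan"]}

```bash
mkdir -p pics; ls
python3 - <<'E'
from bench import *
import cv2,numpy as np
print(read_state(),tcp_to_grasp)
for n in("top","side"):
    d=get_image(n);np.savez(f"pics/{n}0.npz",**d)
    cv2.imwrite(f"pics/{n}0.png",cv2.resize(d["img"][:,:,::-1],(768,576)))
    print(n,d["intrinsics"],d["extrinsics"])
E
```

```text
pics
{'clock': 0.0, 'joints': array([-9.16411892e-01,  3.85572054e-01,  6.62140298e-03, -4.82632628e-04,
       -1.19401471e+00, -2.58616037e-01]), 'joint_vel': array([-0.00181773,  0.0020999 ,  0.00054192,  0.00032273, -0.0003881 ,
       -0.00123183]), 'joint_efforts': array([-6.84241277e-04, -3.92288911e+01,  1.88399166e+01,  4.18614998e+00,
       -4.66918369e-03,  3.97118541e-06]), 'position': array([ 240.71088557, -576.06953709,  196.61301886]), 'ee_rot': array([-1.96507847e-01,  9.80501626e-01,  1.07233228e-03, -2.76739707e-04]), 'contact_force': array([-0.36933042,  0.32794208, -0.09902039]), 'wrist_torque': array([-0.05673816, -0.02718033,  0.00639645]), 'grasp_force': 0.0, 'gripper_width': 85.76999237546406} 18.700000000000003
top [[488.41104291   0.         253.78367718]
 [  0.         488.41104291 189.7959687 ]
 [  0.           0.           1.        ]] [[ 7.83333885e-05 -9.99192493e-01  4.01790486e-02  4.99314526e+02]
 [-9.99967821e-01 -4.00577957e-04 -8.01222604e-03  1.54358796e+01]
 [ 8.02185095e-03 -4.01771281e-02 -9.99160372e-01  1.27372405e+03]
 [ 0.00000000e+00  0.00000000e+00  0.00000000e+00  1.00000000e+00]]
side [[349.75863736   0.         249.26155039]
 [  0.         349.75863736 191.36332952]
 [  0.           0.           1.        ]] [[-9.74040498e-01 -1.31762492e-01  1.84075400e-01  3.96918440e+02]
 [-2.25539449e-01  4.95106429e-01 -8.39048021e-01  7.46512348e+02]
 [ 1.94181440e-02 -8.58783017e-01 -5.11971352e-01  5.01697319e+02]
 [ 0.00000000e+00  0.00000000e+00  0.00000000e+00  1.00000000e+00]]
```

View pics/top0.png

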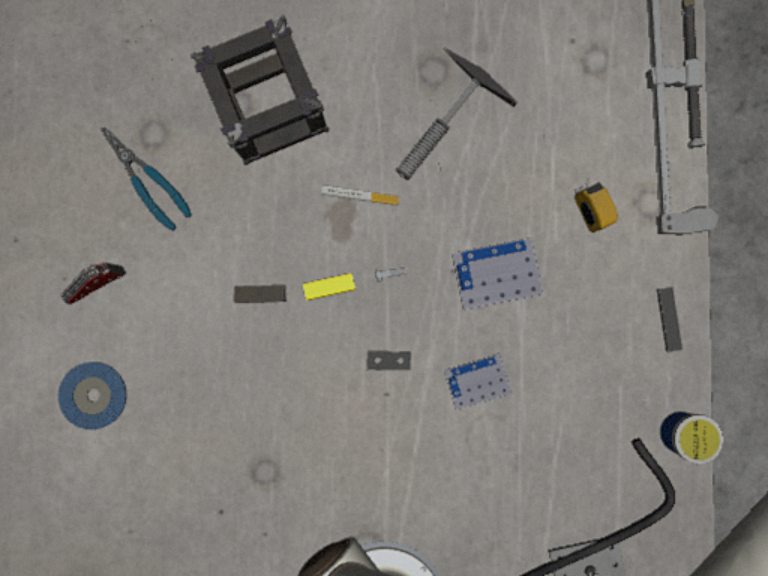

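View pics/side0.png

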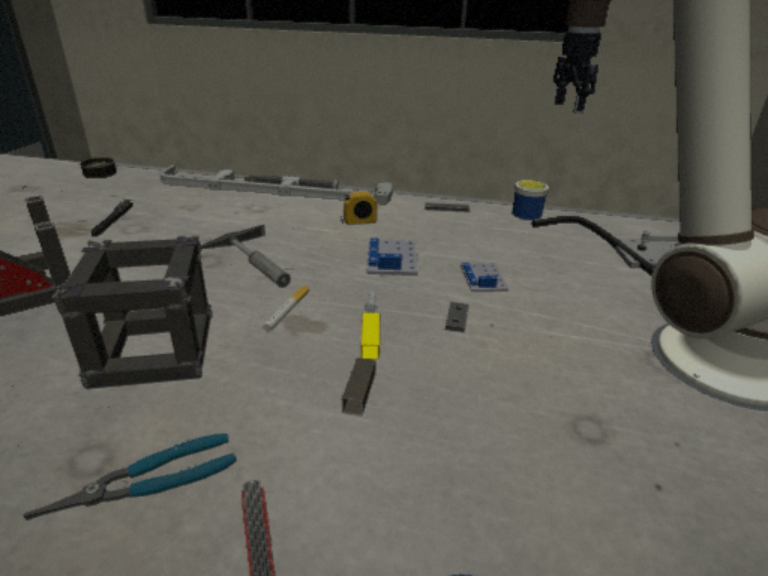

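Tube candidates in the top view (768-wide picture): dark piece with a hollow end at (260,293), yellow look-alike (329,287), dark bar (669,320), flat tab (389,360). Fixtures: larger (498,273), smaller (478,380). I'm choosing the tube at (260,293) and the larger fixture, and measuring both with a close crop to check.

```bash
cat > h.py <<'E'
import numpy as np,cv2
def ray(d,uv,z):
    K,T=d["intrinsics"],d["extrinsics"]
    uv=np.atleast_2d(uv).astype(float)
    r=np.c_[uv,np.ones(len(uv))]@np.linalg.inv(K).T@T[:3,:3].T
    o=T[:3,3]; return o+r*((z-o[2])/r[:,2])[:,None]
def cloud(d):
    h,w=d["range_z"].shape;v,u=np.mgrid[:h,:w]
    r=np.stack([u,v,np.ones_like(u)],-1)@np.linalg.inv(d["intrinsics"]).T*d["range_z"][...,None]
    return r@d["extrinsics"][:3,:3].T+d["extrinsics"][:3,3]
def big(m):
    c,_=cv2.findContours(m.astype(np.uint8),cv2.RETR_EXTERNAL,cv2.CHAIN_APPROX_NONE)
    return max(c,key=cv2.contourArea)[:,0,:]
def rect(d,c,z):
    p=ray(d,c,z)[:,:2].astype(np.float32); (x,y),(a,b),t=cv2.minAreaRect(p)
    if a<b:a,b,t=b,a,t+90
    return dict(c=(round(x,1),round(y,1)),L=round(a,1),W=round(b,1),ang=round((t+90)%180-90,1))
E
python3 - <<'E'
from h import *
d=dict(np.load("pics/top0.npz"));P=cloud(d);im=d["img"];hsv=cv2.cvtColor(im,cv2.COLOR_RGB2HSV)
def win(u0,u1,v0,v1):
    m=np.zeros(im.shape[:2],bool);m[v0:v1,u0:u1]=1;return m
for n,w in(("tube",(150,196,184,208)),("bar",(430,462,185,240)),("tab",(238,280,228,252))):
    m=win(*w)&(hsv[...,2]<95); c=big(m)
    h=P[...,2][m]; z=np.median(h); print(n,m.sum(),"h",np.percentile(h,[10,50,90]).round(1),rect(d,c,z))
B=(hsv[...,0]>100)&(hsv[...,0]<125)&(hsv[...,1]>120)&win(295,365,150,210)
F=win(295,365,150,210)&(P[...,2]>4)
print("plate",rect(d,big(F),10),F.sum(), "blue",B.sum(),"blue heights",np.percentile(P[...,2][B],[5,25,50,75,95]).round(1))
for lo,hi,n in((14,27,"rail"),(29,50,"stop")):
    m=B&(P[...,2]>lo)&(P[...,2]<hi); print(n,m.sum(),rect(d,big(m),{"rail":20,"stop":38}[n]))
np.set_printoptions(linewidth=300)
print(P[150:210:4,298:366:4,2].round(0).astype(int))
a=cv2.resize(im[140:220,140:380,::-1],(780,260),interpolation=cv2.INTER_CUBIC)
s=dict(np.load("pics/side0.npz"))["img"][140:280,215:355,::-1]
s=cv2.resize(s,(340,340),interpolation=cv2.INTER_CUBIC)
o=np.zeros((600,780,3),np.uint8);o[:260]=a;o[260:,:340]=s;b=im[180:250,420:480,::-1];o[260:,360:640]=cv2.resize(b,(280,340))
cv2.imwrite("pics/crop0.png",o)
E
```

```text
tube 373 h [24.3 28.7 32. ] {'c': (534.2, 211.1), 'L': 87.2, 'W': 27.5, 'ang': -87.6}
bar 447 h [ 6.   9.7 12.6] {'c': (490.8, -492.5), 'L': 108.3, 'W': 28.2, 'ang': 7.9}
tab 308 h [ 5.7  9.5 12.4] {'c': (420.5, -8.2), 'L': 72.3, 'W': 30.9, 'ang': 90.0}
plate {'c': (572.4, -194.8), 'L': 143.3, 'W': 107.0, 'ang': -76.0} 2188 blue 327 blue heights [16.8 19.5 21.8 35.6 40.4]
rail 227 {'c': (609.0, -187.9), 'L': 108.5, 'W': 17.2, 'ang': -78.7}
stop 97 {'c': (565.4, -136.2), 'L': 45.3, 'W': 17.9, 'ang': 11.1}
[[ 0  4  1  4  3  0  3 -3  0 -1  1  1 -1  2  1  2 -4]
 [-3  0 -2  2 -3 -2  0 -5 -2  4 -4  1  0  0  2 -2  0]
 [ 0  2  3 -4  3 -2  2  1 -1 -1  4  1 -4  2 -3  3  6]
 [ 0 -1  3  5  2 -1  1 -3  3 13 20 20 23  8 12 -4  2]
 [-1  0  0 -2 10 18 22 20 20 23 22 23 20  9 13 -2 -2]
 [ 0 15  8 24 22 25 20 17 14  7  9 11 14  8  9  1  0]
 [-4  6  8 14 12  9 13 11  7 10 10 10 12  9  5  4 -1]
 [ 3  0 39 39  8 10  6 10 10 12  8 11 12 11  8  4 -2]
 [ 3 -2 38 38 11 11  7 13  7 14  9 14 17  7 16 10  3]
 [-1 -3 26 42 19  8 15 10 10 12  5  8  9  9  9  8  4]
 [ 2  0 14 38 43  7 13 12 14 13 15 11  7 10 11 13  4]
 [ 2  0  7 16 14 13  8 11  8 13 12 10  7  8  9 11 -1]
 [ 3  1 -4 11 15 10 13 11  6 11 10  9 11 -3 -4 -1 -2]
 [ 2  0 -2 12  8 11  6 12  3 -2 -1 -5 -1  2 -1  2 -3]
 [ 2  1 -2 -2  2 -1 -3  1 -3  3 -2 -2 -1 -1 -2 -1  4]]
```

View pics/crop0.png

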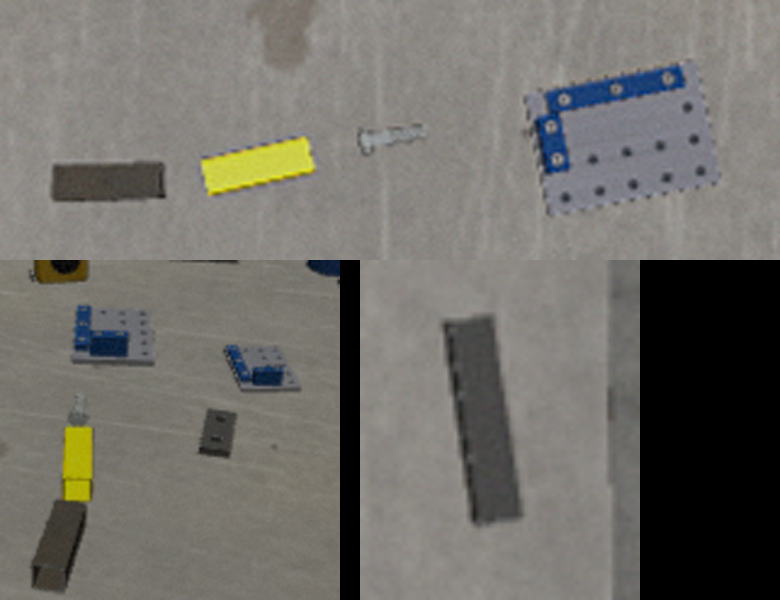

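The crop shows the hollow dark tube at (108,182), with the yellow copy separate at (258,165) and the larger fixture at (620,140). The other dark bar is only 10 mm high and 108 mm long, so it isn't the tube. The sizes agree: tube 87x27x29, rail 108x17, stop 45x18. Fixture origin is about (571,-195) with yaw about 11.2°. Tube is about (534,212) with yaw about 2°. Setting out now.

Call:
jog_arm(
  plan=[
    [85,[-0.3,0.3,0],[0,0,0]],
    [85,[-0.96,1,0],[0,0,0]],
    [85,[-0.96,1,0],[0,0,0]],
    [85,[-0.96,1,0],[0,0,0]],
  ],
)

```text
clock: 0.6
position: [291.5, -445.5, 197.9]
ee_rot: [-0.198, 0.98, 0.0, 0.0]
contact_force: [1.1, -0.3, 0.8]
gripper_width: 85.0
grasp_force: 0.0
```

Call:
jog_arm(
  plan=[
    [85,[-0.43,0.45,0],[0,0,0]],
    [85,[-0.96,1,0],[0,0,0]],
    [85,[-0.96,1,0],[0,0,0]],
  ],
)

```text
clock: 0.98
position: [341.6, -316.4, 197.8]
ee_rot: [-0.198, 0.98, 0.0, 0.0]
contact_force: [-0.3, -0.2, 0.5]
gripper_width: 85.1
grasp_force: 0.0
```

Call:
jog_arm(
  plan=[
    [85,[-0.43,0.45,0],[0,0,0]],
    [85,[-0.96,1,0],[0,0,0]],
    [85,[-0.96,1,0],[0,0,0]],
  ],
)

```text
clock: 1.35
position: [392.2, -187.3, 197.8]
ee_rot: [-0.198, 0.98, -0.0, 0.0]
contact_force: [0.3, -0.4, -1.2]
gripper_width: 85.1
grasp_force: 0.0
```

Call:
jog_arm(
  plan=[
    [85,[-0.43,0.45,0],[0,0,0]],
    [85,[-0.96,1,0],[0,0,0]],
    [85,[-0.96,1,0],[0,0,0]],
  ],
)

```text
clock: 1.72
position: [442.5, -58.1, 197.6]
ee_rot: [-0.198, 0.98, -0.0, 0.0]
contact_force: [0.6, -0.6, 0.0]
gripper_width: 85.2
grasp_force: 0.0
```

Call:
jog_arm(
  plan=[
    [85,[-0.43,0.45,0],[0,0,0]],
    [85,[-0.96,1,0],[0,0,0]],
    [85,[-0.96,1,0],[0,0,0]],
  ],
)

```text
clock: 2.1
position: [492.6, 70.9, 197.2]
ee_rot: [-0.197, 0.98, -0.0, -0.0]
contact_force: [-1.0, 0.4, 0.9]
gripper_width: 85.1
grasp_force: 0.0
```

Call:
jog_arm(
  plan=[
    [85,[-0.46,0.5,0.1],[0,0,-0.17]],
    [85,[-0.92,1,0.3],[0,0,-0.34]],
    [85,[-0.92,1,0.6],[0,0,-0.5]],
    [85,[-0.92,1,0.6],[0,0,-0.67]],
    [85,[-0.92,1,0.6],[0,0,-0.83]],
    [85,[-0.92,1,0.6],[0,0,-1]],
    [85,[-0.92,1,0.6],[0,0,-1]],
  ],
)

```text
clock: 2.98
position: [537.9, 195.6, 137.3]
ee_rot: [-0.659, 0.752, -0.0, -0.001]
contact_force: [-0.1, -1.1, 0.4]
gripper_width: 85.1
grasp_force: 0.0
```

```bash
cat >> h.py <<'E'
from scipy.spatial.transform import Rotation as R
def go(st,xyz,head):
    "shift (frac) and tool-z turn (frac) to reach xyz with tool y heading (deg, mod 180), tool down"
    M=R.from_quat(st["ee_rot"]); m=M.as_matrix()
    s=m.T@(np.array(xyz)-st["position"])/100
    best=min((R.from_matrix(np.array([[ -np.sin(a),np.cos(a),0],[np.cos(a),np.sin(a),0],[0,0,-1]]).T@np.eye(3)) if 0 else
      R.from_matrix(np.column_stack([np.cross([np.cos(a),np.sin(a),0],[0,0,-1]),[np.cos(a),np.sin(a),0],[0,0,-1]])) for a in np.radians([head,head+180])),
      key=lambda T:(M.inv()*T).magnitude())
    t=(M.inv()*best).as_rotvec(degrees=True)/60
    print("pos",st["position"].round(1),"J",st["joints"].round(2),"head",np.degrees(np.arctan2(m[1,1],m[0,1])).round(1),"shift",s.round(3),"turn",t.round(3))
E
python3 - <<'E'
from h import *
from bench import *
d=get_image("side");np.savez("pics/side1.npz",**d)
t=get_image("top");np.savez("pics/top1.npz",**t)
go(read_state(),[534,212,80],2.4)
o=np.zeros((600,800,3),np.uint8)
o[:600,:400]=cv2.resize(d["img"][120:300,190:310,::-1],(400,600),interpolation=cv2.INTER_CUBIC)
o[:400,400:]=cv2.resize(t["img"][140:240,120:220,::-1],(400,400),interpolation=cv2.INTER_CUBIC)
cv2.imwrite("pics/c1.png",o)
# tube top face corners from initial top: long edges
im=dict(np.load("pics/top0.npz"));hsv=cv2.cvtColor(im["img"],cv2.COLOR_RGB2HSV)
print(hsv[186:206,150:198:3,2])
print(hsv[195,185:198,2],hsv[195,150:162,2])
E
```

```text
pos [537.8 196.2 137.5] J [ 0.63  0.35 -0.21  0.   -1.01 -0.77] head 172.4 shift [-0.152  0.058  0.575] turn [ 0.    -0.    -0.166]
[[144 144 149 142 136 138 141 134 141 139 140 144 134 138 136 136]
 [142 140 148 144 136 138 138 137 141 138 139 141 136 135 143 140]
 [138 140 148 145 145 135 143 139 144 141 141 139 143 142 139 137]
 [141 146 157 149 146 144 144 139 152 148 146 111 120 123 138 139]
 [138 147 123 122 108 107 107 112 102 101 101  80  87  69 140 132]
 [142 136 100  76  75  74  79  79  71  71  73  77  75  79 144 134]
 [142 143  85  70  77  74  74  67  68  76  71  74  76  66 142 135]
 [138 143  93  66  76  74  73  71  75  72  77  78  70  53 145 139]
 [136 147  93  74  76  77  75  77  67  75  71  72  73  53 141 138]
 [144 141  93  72  78  75  81  71  71  70  74  79  75  50 135 140]
 [144 141  88  78  77  72  83  68  68  72  74  70  75  44 141 138]
 [142 148  81  77  71  74  73  75  66  69  73  73  73  45 144 143]
 [147 148  83  77  85  77  73  75  73  72  74  73  71  57 145 142]
 [142 145  82  70  70  71  77  72  77  71  68  69  67  59 143 141]
 [143 146  78  74  72  79  67  71  68  67  66  75  71  34 140 145]
 [137 140  98  62  62  51  75  72  67  95  99  99 132 123 140 146]
 [141 143 138 136 126 126 132 134 131 137 136 134 145 141 135 144]
 [144 141 151 140 143 146 144 142 141 139 141 135 142 136 136 143]
 [141 140 152 140 143 139 133 136 140 135 138 131 135 142 135 136]
 [142 139 148 140 134 137 136 133 140 134 134 135 141 142 134 141]]
[ 73  75  72  82  50  99 136 135 136 138 140 139 143] [144 142 147 141 144 139  93  68  70  72  75  67]
```

View pics/c1.png

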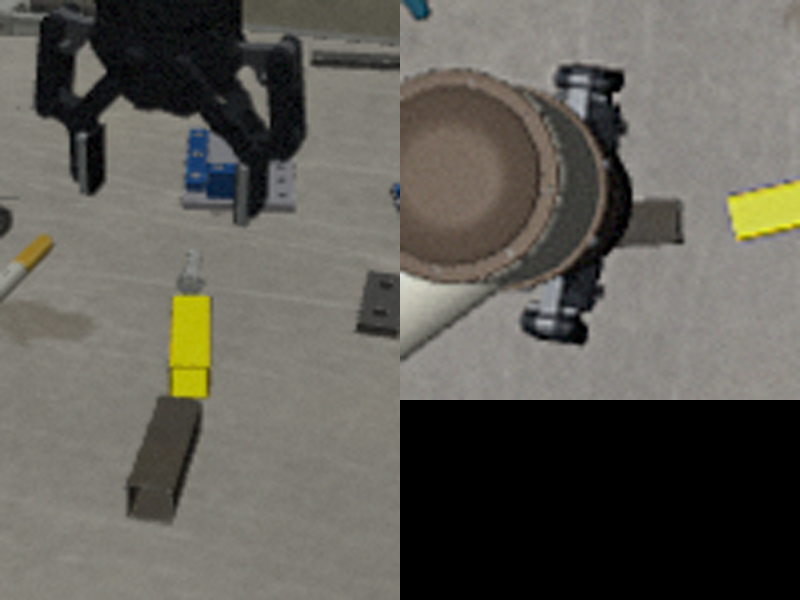

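The gripper is above the dark tube (right panel, tube visible at (650,225)), with the fingers straddling it along x.

Call:
jog_arm(
  plan=[
    [85,[-0.16,0.06,0.3],[0,0,-0.15]],
    [85,[-0.16,0.06,0.7],[0,0,-0.15]],
    [85,[-0.16,0.06,0.8],[0,0,-0.15]],
    [85,[-0.16,0.06,0.8],[0,0,-0.15]],
  ],
)

```text
clock: 3.58
position: [533.8, 213.7, 57.7]
ee_rot: [0.717, -0.697, 0.0, 0.0]
contact_force: [-0.1, -0.6, 1.3]
gripper_width: 85.3
grasp_force: 0.0
```

Run:
```python
from h import *
from bench import *
go(read_state(),[534,213,11],1.5)
```

```text
pos [533.8 213.7  57.7] J [ 0.66  0.44 -0.3   0.   -0.84 -0.63] head -178.4 shift [ 0.007 -0.002  0.467] turn [ 0.    -0.001  0.002]
```

Call:
jog_arm(
  plan=[
    [85,[0,0,0.3],[0,0,0]],
    [85,[0,0,0.46],[0,0,0]],
    [85,[0,0,0.46],[0,0,0]],
    [20,[0,0,0.46],[0,0,0]],
    [20,[0,0,0.46],[0,0,0]],
    [20,[0,0,0.46],[0,0,0]],
    [20,[0,0,0.46],[0,0,0]],
    [20,[0,0,0.46],[0,0,0]],
    [20,[0,0,0.46],[0,0,0]],
    [20,[0,0,0.46],[0,0,0]],
  ],
)

```text
clock: 4.82
position: [533.5, 214.1, 11.7]
ee_rot: [0.717, -0.697, -0.0, 0.0]
contact_force: [-0.2, 0.1, -0.3]
gripper_width: 19.8
grasp_force: 0.0
```

Run:
```python
from h import *
from bench import *
d=get_image("side");t=get_image("top");print(read_state()["gripper_width"])
o=np.zeros((600,800,3),np.uint8)
o[:600,:400]=cv2.resize(d["img"][150:300,180:280,::-1],(400,600),interpolation=cv2.INTER_CUBIC)
o[:400,400:]=cv2.resize(t["img"][140:240,120:220,::-1],(400,400),interpolation=cv2.INTER_CUBIC)
cv2.imwrite("pics/c2.png",o)
```

```text
20.103738867985673
```

View pics/c2.png

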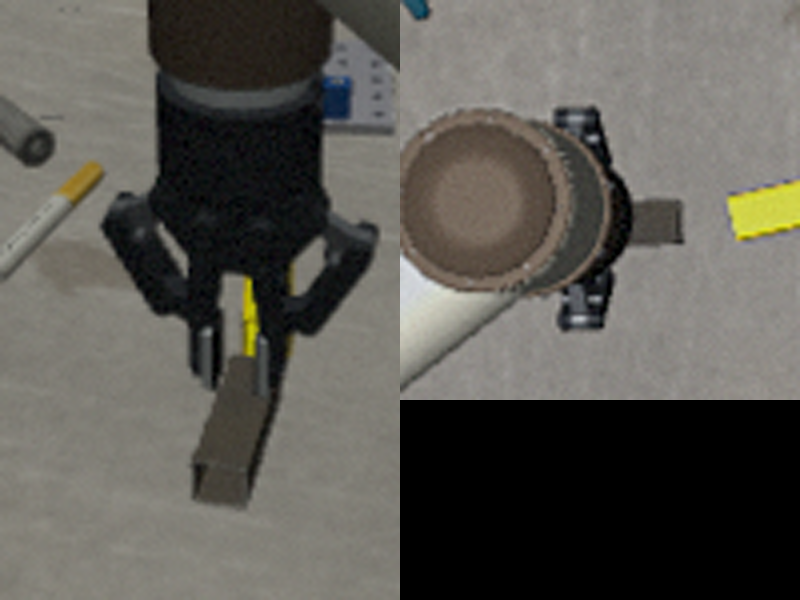

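Run:
```python
from h import *
from bench import *
d=get_image("side");t=get_image("top");np.savez("pics/side2.npz",**d)
def proj(d,p):
    T=np.linalg.inv(d["extrinsics"]);q=T[:3,:3]@np.array(p)+T[:3,3];q=d["intrinsics"]@q;return (q[:2]/q[2]).round(1)
for n,p in dict(tcp=[533.5,214,11.7],tubetopfar=[534,170,29],tubetopnear=[534,255,29],grasp=[533.5,214,30]).items():
    u=proj(d,p);print(n,u,"crop",(u-[180,150])*4)
P=cloud(d)
for (x,y) in((205,360),(262,365),(240,420),(222,480),(262,330),(245,375)): # crop px
    print((x,y),P[150+y//4,180+x//4].round(0))
s=read_state();print(s["grasp_force"],s["contact_force"],s["gripper_width"])
```

```text
tcp [238.4 258.7] crop [233.6 434.8]
tubetopfar [243.4 239.1] crop [253.6 356.4]
tubetopnear [232.9 265.7] crop [211.6 462.8]
grasp [238.4 251.9] crop [233.6 407.6]
(205, 360) [546. 224.  66.]
(262, 365) [518. 224.  69.]
(240, 420) [528. 223.  30.]
(222, 480) [534. 240.   4.]
(262, 330) [518. 226.  93.]
(245, 375) [535. 185.  30.]
0.0 [ 0.22339546 -0.47450448  0.27564984] 19.786712776582338
```

Run:
```python
from h import *
for f,tcp in(("side0",(241,-577,197)),("side1",(538,196,137.5)),("side2",(533.5,214,11.7))):
    d=dict(np.load(f"pics/{f}.npz"));P=cloud(d);ok=d["range_z"]>0
    m=ok&(np.hypot(P[...,0]-tcp[0],P[...,1]-tcp[1])<70)&(P[...,2]>40)
    z=P[...,2][m];print(f,m.sum(),np.percentile(z,[0,1,3,10,50]).round(0), P[m][np.argsort(z)[:8]].round(0).tolist())
```

```text
side0 1620 [ 76.  78. 249. 277. 375.] [[259.0, -527.0, 76.0], [287.0, -529.0, 76.0], [280.0, -519.0, 76.0], [276.0, -542.0, 76.0], [268.0, -544.0, 76.0], [279.0, -541.0, 77.0], [262.0, -534.0, 77.0], [269.0, -532.0, 77.0]]
side1 7371 [186. 196. 210. 245. 344.] [[488.0, 207.0, 186.0], [579.0, 188.0, 186.0], [495.0, 209.0, 186.0], [582.0, 197.0, 186.0], [578.0, 185.0, 186.0], [488.0, 200.0, 186.0], [577.0, 181.0, 186.0], [493.0, 210.0, 187.0]]
side2 7045 [ 45.  62.  84. 117. 252.] [[515.0, 216.0, 45.0], [541.0, 219.0, 48.0], [516.0, 222.0, 48.0], [515.0, 216.0, 48.0], [544.0, 224.0, 49.0], [547.0, 222.0, 49.0], [542.0, 224.0, 49.0], [542.0, 218.0, 50.0]]
```

Picture and depth show the fingertips at z≈46, closed above the tube. The real tips sit about 34 mm above the reported TCP, consistently across three poses, while x and y agree. I'll reopen, go 32 mm lower and use that offset from here on.

Call:
jog_arm(
  plan=[
    [70,[0,0,0],[0,0,0]],
    [70,[0,0,0],[0,0,0]],
    [70,[0,0,0],[0,0,0]],
    [70,[0,0,0],[0,0,0]],
    [70,[0,0,0.1],[0,0,0]],
    [70,[0,0,0.2],[0,0,0]],
    [70,[0,0,0.32],[0,0,0]],
    [70,[0,0,0.32],[0,0,0]],
  ],
)

```text
clock: 6.02
position: [532.5, 213.4, -21.9]
ee_rot: [0.717, -0.697, -0.0, 0.002]
contact_force: [-0.0, -0.5, -0.2]
gripper_width: 70.0
grasp_force: 0.0
```

Call:
jog_arm(
  plan=[
    [20,[0,0,0],[0,0,0]],
    [20,[0,0,0],[0,0,0]],
    [20,[0,0,0],[0,0,0]],
    [20,[0,0,0],[0,0,0]],
    [20,[0,0,0],[0,0,0]],
    [20,[0,0,0],[0,0,0]],
    [20,[0,0,0],[0,0,0]],
  ],
)

```text
clock: 6.9
position: [534.0, 214.5, -19.6]
ee_rot: [0.718, -0.697, 0.0, -0.001]
contact_force: [-0.7, 0.5, 6.4]
gripper_width: 27.0
grasp_force: 62.2
```

Run:
```python
from h import *
from bench import *
d=get_image("side");np.savez("pics/side3.npz",**d);P=cloud(d)
print({k:np.round(v,2) for k,v in read_state().items()})
o=cv2.resize(d["img"][150:300,180:280,::-1],(400,600),interpolation=cv2.INTER_CUBIC)
cv2.imwrite("pics/c3.png",o)
```

```text
{'clock': np.float64(6.95), 'joints': array([ 0.66,  0.54, -0.36,  0.  , -0.66, -0.63]), 'joint_vel': array([ 0., -0., -0., -0.,  0., -0.]), 'joint_efforts': array([-2.000e-01, -3.758e+01,  1.141e+01,  2.410e+00,  1.900e-01,
        1.000e-02]), 'position': array([534.  , 214.47, -19.59]), 'ee_rot': array([ 0.72, -0.7 ,  0.  , -0.  ]), 'contact_force': array([-0.94, -0.03,  6.24]), 'wrist_torque': array([-0.  ,  0.24,  0.  ]), 'grasp_force': np.float64(62.2), 'gripper_width': np.float64(26.7)}
```

View pics/c3.png

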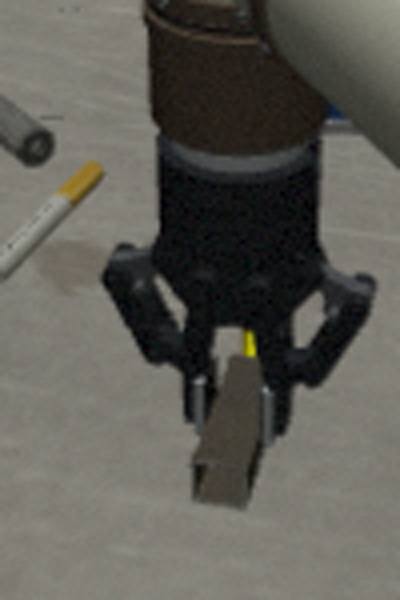

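The tube is held at (235,430) in the crop, between both pads. Lifting and carrying it.

Call:
jog_arm(
  plan=[
    [20,[0,0,-0.2],[0,0,0]],
    [20,[0,0,-0.5],[0,0,0]],
    [20,[0,0,-0.8],[0,0,0]],
    [20,[0.3,0,-0.8],[0,0,0]],
    [20,[0.7,0,-0.8],[0,0,0]],
    [20,[1,0,-0.8],[0,0,0]],
  ],
)

```text
clock: 7.7
position: [535.2, 112.6, 58.7]
ee_rot: [0.717, -0.697, -0.001, 0.001]
contact_force: [0.4, 0.1, -0.9]
gripper_width: 26.9
grasp_force: 61.4
```

Call:
jog_arm(
  plan=[
    [20,[0.4,-0.1,0],[0,0,0]],
    [20,[0.8,-0.2,0],[0,0,0]],
    [20,[1,-0.2,0],[0,0,0]],
  ],
)

```text
clock: 8.07
position: [558.8, 12.9, 58.6]
ee_rot: [0.717, -0.698, -0.001, 0.001]
contact_force: [0.2, 0.0, -1.9]
gripper_width: 27.1
grasp_force: 61.4
```

Call:
jog_arm(
  plan=[
    [20,[0.4,-0.1,0],[0,0,0]],
    [20,[0.8,-0.2,0],[0,0,0]],
    [20,[1,-0.2,0],[0,0,0]],
  ],
)

```text
clock: 8.45
position: [581.9, -85.9, 58.9]
ee_rot: [0.717, -0.697, -0.001, 0.0]
contact_force: [-0.1, -0.3, -2.1]
gripper_width: 27.1
grasp_force: 61.4
```

Call:
jog_arm(
  plan=[
    [20,[0.4,0,0],[0,0,-0.08]],
    [20,[0.8,0,0],[0,0,-0.16]],
    [20,[1,0,0],[0,0,-0.16]],
    [20,[1,0,0],[0,0,-0.16]],
    [20,[1,0,0],[0,0,-0.16]],
  ],
)

```text
clock: 9.07
position: [584.9, -183.6, 59.5]
ee_rot: [0.773, -0.634, -0.0, 0.0]
contact_force: [-0.3, 0.4, -1.6]
gripper_width: 27.0
grasp_force: 61.4
```

Run:
```python
from h import *
from bench import *
d=get_image("side");np.savez("pics/side4.npz",**d);P=cloud(d)
s=read_state();print(s["contact_force"],s["gripper_width"],s["grasp_force"],s["clock"])
go(s,[576.8,-196.6,30],11.2)
t=get_image("top");np.savez("pics/top4.npz",**t)
o=np.zeros((600,800,3),np.uint8)
o[:,:400]=cv2.resize(d["img"][70:190,200:280,::-1],(400,600),interpolation=cv2.INTER_CUBIC)
o[:400,400:]=cv2.resize(t["img"][140:230,280:370,::-1],(400,400),interpolation=cv2.INTER_CUBIC)
cv2.imwrite("pics/c4.png",o)
```

```text
[ 0.04338212  0.81511133 -1.55312171] 26.874937427391068 61.4382498152554 9.125
pos [ 585.1 -183.4   59.6] J [-0.04  0.49 -0.2  -0.   -0.88  0.24] head -168.7 shift [0.113 0.107 0.296] turn [0.    0.    0.002]
```

View pics/c4.png

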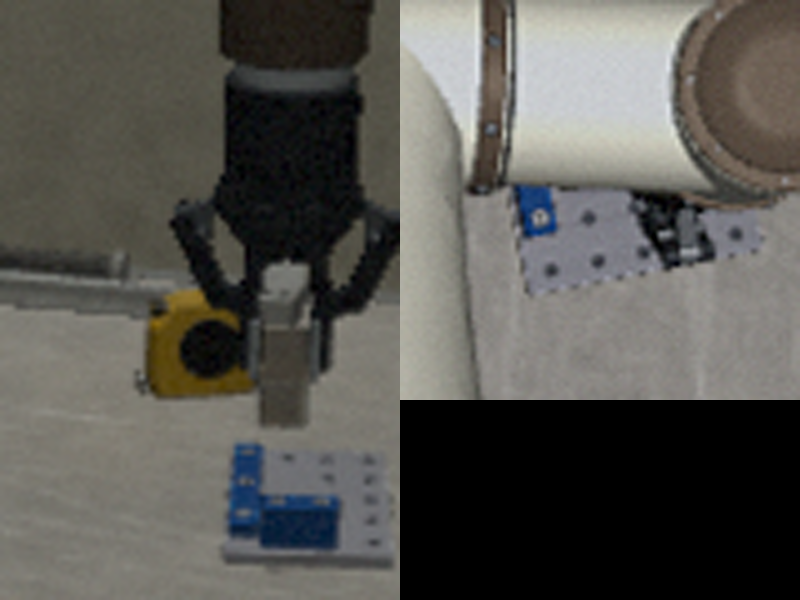

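The tube may be pitched in the grip (crop (285,350)), so I'm checking its slope with depth.

Run:
```python
from h import *
d=dict(np.load("pics/side4.npz"));P=cloud(d)
np.set_printoptions(suppress=True,linewidth=200)
for y in range(260,440,10):
    v=70+y//5; p=[P[v,200+x//5] for x in (270,280,285,290,300)]
    print(y,np.median(p,0).round(0),d["img"][v,257])
```

```text
260 [ 584. -175.  168.] [107 109 103]
270 [ 654. -539.   29.] [119 121 117]
280 [ 649. -514.   29.] [117 119 114]
290 [ 644. -491.   30.] [87 89 84]
300 [ 642. -482.   25.] [92 90 85]
310 [ 640. -478.   19.] [72 72 64]
320 [ 640. -476.   12.] [70 70 67]
330 [ 589. -219.  109.] [63 61 53]
340 [ 585. -204.  108.] [64 62 53]
350 [ 583. -190.  108.] [62 57 50]
360 [ 579. -175.  108.] [67 63 54]
370 [ 576. -160.  108.] [65 61 52]
380 [ 573. -146.  108.] [75 72 63]
390 [ 582. -193.   81.] [62 58 52]
400 [ 580. -179.   81.] [64 60 55]
410 [ 577. -166.   82.] [61 57 51]
420 [ 574. -150.   82.] [68 63 56]
430 [ 604. -308.    1.] [125 126 117]
```

The tube is level: top at z 108 along its whole length, underside 79. Moving to about 11 mm clear of both stops and lowering.

Call:
jog_arm(
  plan=[
    [20,[0.11,0.11,0],[0,0,0]],
    [20,[0.11,0.11,0.2],[0,0,0]],
    [20,[0.11,0.11,0.4],[0,0,0]],
    [20,[0.11,0.11,0.58],[0,0,0]],
    [20,[0.11,0.11,0.62],[0,0,0]],
    [20,[0.11,0.11,0.65],[0,0,0]],
    [20,[0.11,0.11,0.66],[0,0,0]],
    [20,[0.11,0.11,0.67],[0,0,0]],
    [20,[0.11,0.11,0.67],[0,0,0]],
  ],
)

```text
clock: 10.3
position: [576.8, -197.5, -7.0]
ee_rot: [0.773, -0.634, 0.0, -0.0]
contact_force: [-0.2, 0.3, -1.3]
gripper_width: 27.0
grasp_force: 61.4
```

Call:
jog_arm(
  plan=[
    [20,[0,0,0.01],[0,0,0]],
    [20,[0,0,0.02],[0,0,0]],
    [20,[0,0,0.025],[0,0,0]],
    [20,[0,0,0.025],[0,0,0]],
  ],
)

```text
clock: 10.8
position: [576.6, -197.5, -9.5]
ee_rot: [0.773, -0.634, 0.0, 0.0]
contact_force: [-0.7, 0.8, 1.0]
gripper_width: 27.2
grasp_force: 61.7
```

Call:
jog_arm(
  plan=[
    [20,[0,-0.03,0.005],[0,0,0]],
    [20,[0,-0.06,0.005],[0,0,0]],
    [20,[0,-0.08,0.005],[0,0,0]],
    [20,[0,-0.1,0.005],[0,0,0]],
    [20,[0,-0.11,0.005],[0,0,0]],
    [20,[0,-0.12,0.005],[0,0,0]],
    [20,[0,-0.12,0.005],[0,0,0]],
  ],
)

```text
clock: 11.68
position: [585.2, -196.0, -9.5]
ee_rot: [0.773, -0.634, -0.002, 0.002]
contact_force: [-7.6, -2.3, 8.1]
gripper_width: 27.1
grasp_force: 62.6
```

```bash
cat >> h.py <<'E'
def rep():
    from bench import read_state
    s=read_state();m=R.from_quat(s["ee_rot"]).as_matrix();a=np.radians(11.2);F=np.array([[np.cos(a),np.sin(a),0],[-np.sin(a),np.cos(a),0],[0,0,1]])
    print("t",s["clock"],"fix pos",(F@(s["position"]-[571,-195.3,0])).round(2),"fixF",(F@s["contact_force"]).round(1),"torque",s["wrist_torque"].round(2),"head",np.degrees(np.arctan2(m[1,1],m[0,1])).round(2),"tilt",m[:,2].round(3),s["gripper_width"])
E
python3 -c "from h import *;rep()"
```

```text
t 11.675 fix pos [13.77 -3.4  -9.54] fixF [-7.9 -0.8  8.1] torque [-0.53  2.13  0.02] head -168.73 tilt [-0.007 -0.001 -1.   ] 27.14171686634395
```

Call:
jog_arm(
  plan=[
    [20,[-0.03,0,0],[0,0,0]],
    [20,[-0.06,0,0],[0,0,0]],
    [20,[-0.08,0,0],[0,0,0]],
    [20,[-0.1,0,0],[0,0,0]],
    [20,[-0.11,0,0],[0,0,0]],
    [20,[-0.12,0,0],[0,0,0]],
    [20,[-0.12,0,0],[0,0,0]],
  ],
)

```text
clock: 12.55
position: [583.2, -185.8, -9.5]
ee_rot: [0.773, -0.634, -0.001, 0.003]
contact_force: [-5.9, -8.7, 6.9]
gripper_width: 26.8
grasp_force: 62.3
```

Run:
```python
from h import *
from bench import *
rep()
d=get_image("side");np.savez("pics/side5.npz",**d)
cv2.imwrite("pics/c5.png",cv2.resize(d["img"][110:200,205:295,::-1],(600,600),interpolation=cv2.INTER_CUBIC))
```

```text
t 12.55 fix pos [13.79  6.91 -9.53] fixF [-7.5 -7.4  6.9] torque [-2.32  1.87  0.08] head -168.73 tilt [-0.006 -0.002 -1.   ] 26.84425402286498
```

View pics/c5.png

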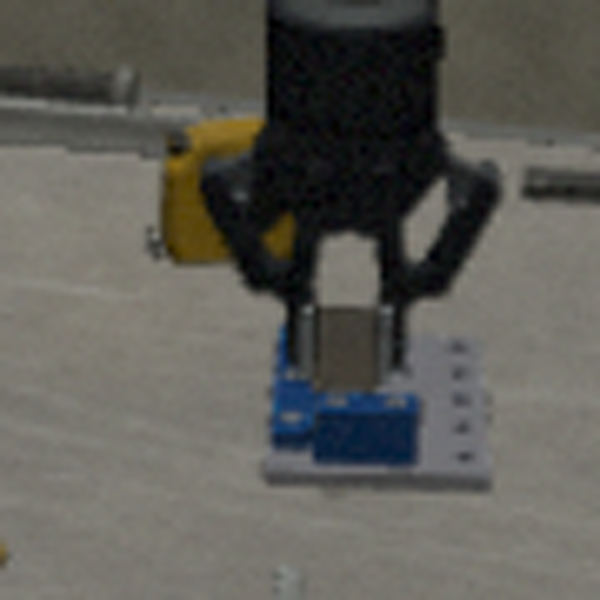

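Picture: the tube end at (345,350) sits on the plate behind the end stop, with the left finger standing over the rail. Contact came at fixture (13.8, 6.9) against the expected (15.5, 7.5), within calibration. Leaning in harder, with a slight tilt correction.

Call:
jog_arm(
  plan=[
    [20,[-0.01,-0.01,0],[0.004,-0.001,0]],
    [20,[-0.02,-0.02,0],[0.008,-0.002,0]],
    [20,[-0.03,-0.03,0],[0.012,-0.004,0]],
    [20,[-0.035,-0.035,0],[0.012,-0.004,0]],
    [20,[-0.035,-0.035,0],[0.012,-0.004,0]],
    [20,[-0.035,-0.035,0],[0.012,-0.004,0]],
  ],
)

```text
clock: 13.35
position: [583.2, -184.2, -9.6]
ee_rot: [0.773, -0.634, -0.001, -0.001]
contact_force: [-10.6, -17.1, 8.4]
gripper_width: 27.3
grasp_force: 62.6
```

```bash
python3 -c "from h import *;rep()"
```

```text
t 13.35 fix pos [14.1   8.48 -9.59] fixF [-13.7 -14.7   8.4] torque [-5.06  3.19  0.11] head -168.75 tilt [ 0.     0.002 -1.   ] 27.254173238134566
```

Both forces are about 14 N. A small yaw probe will show whether the side is flush.

Call:
jog_arm(
  plan=[
    [20,[0,0,0],[0,0,0.01]],
    [20,[0,0,0],[0,0,0.02]],
    [20,[0,0,0],[0,0,0.02]],
    [20,[0,0,0],[0,0,0.02]],
  ],
)

```text
clock: 13.85
position: [582.9, -184.3, -9.6]
ee_rot: [0.768, -0.641, -0.001, -0.0]
contact_force: [-9.9, -17.0, 8.3]
gripper_width: 26.8
grasp_force: 62.8
```

```bash
python3 -c "from h import *;rep()"
```

```text
t 13.85 fix pos [13.85  8.51 -9.62] fixF [-13.  -14.7   8.3] torque [-4.98  3.3   0.88] head -169.73 tilt [-0.001  0.002 -1.   ] 26.752441302808492
```

Call:
jog_arm(
  plan=[
    [20,[0,0,0],[0,0,-0.02]],
    [20,[0,0,0],[0,0,-0.04]],
    [20,[0,0,0],[0,0,-0.04]],
    [20,[0,0,0],[0,0,-0.04]],
  ],
)

```text
clock: 14.35
position: [583.1, -184.2, -9.6]
ee_rot: [0.778, -0.628, -0.001, -0.001]
contact_force: [-10.8, -17.3, 8.4]
gripper_width: 27.0
grasp_force: 63.0
```

```bash
python3 -c "from h import *;rep()"
```

```text
t 14.35 fix pos [14.05  8.51 -9.6 ] fixF [-13.9 -14.8   8.4] torque [-5.05  3.09 -0.87] head -167.82 tilt [ 0.001  0.003 -1.   ] 26.975966874676455
```

The torque is symmetric (±0.88 N·m for ±1°), so the tube is flush. Returning to neutral yaw with a little more push.

Call:
jog_arm(
  plan=[
    [20,[0,0,0],[0,0,0.01]],
    [20,[-0.005,-0.005,0],[0,0,0.02]],
    [20,[-0.007,-0.012,0],[0,0,0.02]],
    [20,[-0.007,-0.012,0],[0,0,0.02]],
    [20,[-0.007,-0.012,0],[0,0,0.02]],
    [20,[-0.007,-0.012,0],[0,0,0.02]],
  ],
)

```text
clock: 15.1
position: [583.1, -184.2, -9.6]
ee_rot: [0.773, -0.634, -0.001, 0.0]
contact_force: [-11.0, -19.6, 9.4]
gripper_width: 26.7
grasp_force: 62.7
```

Run:
```python
from h import *
from bench import *
rep()
d=get_image("side");P=cloud(d);rep()
a=np.radians(11.2);F=np.array([[np.cos(a),np.sin(a)],[-np.sin(a),np.cos(a)]])
Q=(P[...,:2]-[571,-195.3])@F.T
m=(abs(Q[...,0]-13)<9)&(Q[...,1]>-40)&(Q[...,1]<60)&(P[...,2]>30)&(P[...,2]<48)
for lo in range(-40,60,10):
    k=m&(Q[...,1]>=lo)&(Q[...,1]<lo+10)
    if k.sum():print(lo,k.sum(),P[...,2][k].mean().round(1))
cv2.imwrite("pics/c6.png",cv2.resize(d["img"][125:185,220:290,::-1],(700,600),interpolation=cv2.INTER_CUBIC))
```

```text
t 15.1 fix pos [14.01  8.53 -9.63] fixF [-14.6 -17.1   9.4] torque [-5.94  3.6   0.19] head -168.76 tilt [-0.002  0.001 -1.   ] 26.67557003657822
t 15.15 fix pos [14.03  8.53 -9.6 ] fixF [-15.6 -17.5   8.3] torque [-5.99  3.65  0.16] head -168.75 tilt [-0.002  0.001 -1.   ] 26.754324529707013
-40 7 39.1
-30 8 39.0
-20 9 39.4
-10 9 38.9
0 8 39.1
10 7 39.2
20 12 39.1
30 11 38.8
40 10 39.2
50 9 38.8
```

View pics/c6.png

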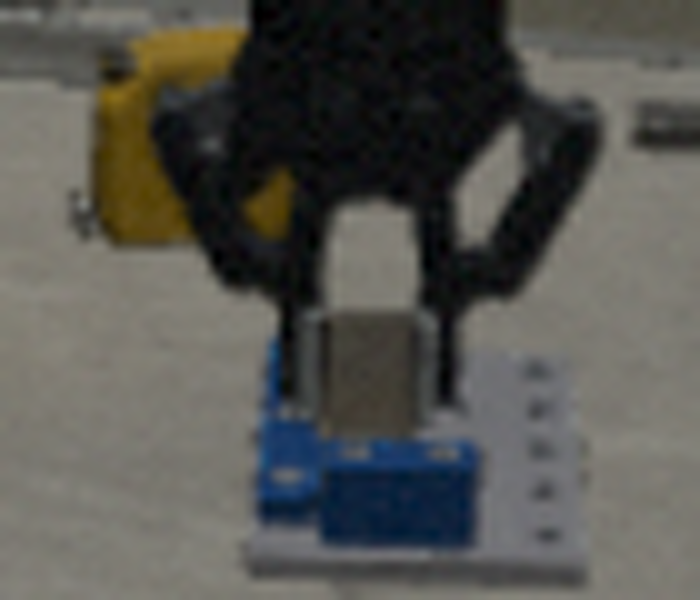

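The picture shows the tube at (370,380), flush against the end stop and along the rail. Its top is level at z≈39, as it should be on the plate, and the push is about 15–17 N on each stop. Handing in.

```bash
python3 -c "from bench import *;print(job_done())"
```

```text
the job is handed in; nothing more can be done
None
```

I handed the job in with the tube flat on the plate of the larger fixture, still gripped and pressed against both blue stops at about 15 N (rail) and 17 N (end stop), after about 15 s; the arm touched neither the tab, the bolt nor the marker.

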